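# Prove the spare engine stop station

### The job

Prove the engine stop station on the locker shelf, the one whose mushroom head carries an upright bar grip: press the head fully down so that it latches, then turn the bar clockwise as seen from above to its stop (about 60 degrees), let go and see that the head has sprung back up. Do not press the plain domed mushroom button or turn the rotary switch on the two stations like it.

Things in the scene. Friction and masses are not known exactly. Their poses are not given: they have to be found in the camera images.
- stop_station: The engine stop station: fixed grey box 84 x 84 x 56 mm, aluminium collar on top (to 70 mm above the shelf), above it on a steel stem a black round mushroom cap (52 mm across, 12 mm thick, top at 94 mm) that carries an upright black bar (top at 118 mm). Origin: centre of the box's underside, on the shelf; z up; the bar lies along its x axis while the knob reads 0.
- stop_grip (a point): Point on the bar that stands on the mushroom cap. The bar is 42 mm long (x), 14 mm wide (y) and 24 mm high (z up), one piece with the cap. The point lies on the vertical turning axis, half-way up the bar: 12 mm below its top, 12 mm above the cap's top, 106 mm above the shelf with the head up. It moves down and turns with the head.
- stop_head (a joint): How far the head (cap and bar) is pressed down, in m: 0 up, 0.009 fully down. Pressing takes about 5 N at first, less once it snaps over; it then stays down (at about 0.008) until the bar is turned past about 40 degrees. Then a 2 N spring lifts it, once the gripper lets go.
- stop_knob (a joint): Turn of cap and bar of the engine stop, in rad, clockwise from above positive: 0 to 0.1 at the start, stop at 1.05. It stays where it is left; light friction (0.05 N m).
- plain_head (a joint): Plain mushroom button on a like grey box: same cap but no bar, top at 90 mm. How far it is pressed, in m: 0 up, 0.007 down. Not to be pressed.
- switch_knob (a joint): Rotary switch on a like grey box: a bar knob on a flat disc, no stem or mushroom cap, top at 100 mm. Its turn in rad, clockwise positive, 0 at the start. Not to be turned.
There are look-alikes about, which are no part of the job. Leave any green or pink look-alike of the stop_station alone.

How it is judged:
By the outcome, as a careful person would: the job done as asked, in the order asked, and still so for the second after the job is handed in, with the robot touching nothing.
It also fails if it takes over 40 s, if anything falls off the work surface, if the arm or the gripper's body presses on something with over 40 N, if the wrist force passes 120 N, or if a joint passes its speed limit or range.

### The arm

A 7-joint arm with a two-finger parallel gripper is mounted at the origin on the work surface. World frame = base frame: x ahead of the robot, y to its left, z up, the work surface at z = 0. Lengths are in m, angles in rad, forces in N, time in s.
With the tool pointing down it reaches from about 0.375 to 0.925 m from the base axis. Payload 3.1 kg.
Tool frame: the origin (TCP) lies at the centre of the arm's flange, where the gripper is bolted on; the fingertips stand 173 mm ahead of it and the grasp point (between the pads) lies 155 mm ahead of it; z points along the fingers, y is the direction in which the jaws open and shut (so a half turn about z gives the same grasp; the last joint's range is limited). The gripper opens to 85 mm and grips with 20 to 120 N. Pads are 22 mm wide; open, the fingers measure 114 mm over their backs; the gripper's body (76 mm by 85 mm) begins 54 mm behind the grasp point. The pads swing forward as they close: fully open they stand 13 mm farther back than shut.
Start: joints at [-1.395, 0.383, 0.044, 1.598, -0.018, 1.161, -0.05], TCP at [0.176, 0.626, 0.405] pointing down, gripper open.
Joint ranges: [-2.61, 2.61], [-0.41, 2.15], [-1.48, 1.57], [0, 2.5], [-1.57, 4.71], [0.05, 1.97], [-2.85, 2.85]. Speed limits (rad/s): [2.79, 2.79, 3.14, 3.14, 3.14, 3.14, 3.14].

### API

Orientations are given as [roll, pitch, yaw] about the fixed x, y, z axes, in that order (R = Rz(yaw) Ry(pitch) Rx(roll)).
In Python, from plant import env gives the robot as it stands. The module is installed in compiled form; this text tells all that it offers.
- The arm moves only by the tool drive_tool, never from a script. Its arguments are lists of equal length, an entry for each row: "linear": the shift along the tool's x, y, z in cm, a list of three; "angular": the turn, a rotation vector about the tool's x, y, z in degrees, a list of three; "grip": the finger opening in cm, from 0 to 8.54. A call has 1 to 12 rows; each row is the pose to reach, as a shift and turn from the pose measured when the call began, along the tool's axes at that moment; what a row does not reach only later rows make up. A row lasts 1/12 s, in which the tool goes at most 41.7 mm and 7.16 degrees, less where a joint would pass 70% of its speed; a pose out of reach is approached as far as the arm can. A call with a gripper value outside its range is refused whole. The fingers move at their own pace and stop on an object; the grip force is fixed at half the most. Time passes only in rows, so rows that repeat a pose let the fingers close. It gives the time, the measured TCP pose, the force and the opening at its end, in the units of the state.
- env.read_state(): the state, without advancing time (a new reading comes with each control period).
- env.camera(name): name is "scene" or "side" or "wrist"; returns the picture (420x560x3 uint8, red, green, blue); there is no depth.
- env.camera_info(name): a dict with "intrinsics" (3x3 intrinsics, pixels), "rvec" (rotation vector, rad) and "tvec" (3), from world to camera coordinates, as OpenCV has them. Camera axes: x right, y down, z forward; pixel columns grow to the right and rows downward; lengths in m; the calibration is good to about 2 mm. A picture is of the moment at which its call begins: read the wrist's pose just before it. camera_info takes no time and is no camera call; for the wrist camera it gives the pose at the moment of the call.
- env.hand_in(): hands the job in, once; it reports no verdict.
The state is a dict: "clock": time; "qpos": joint angles; "joint_vel": joint speeds; "joint_torque": joint torques, N m; "ee_pos": TCP position; "eef_rot": TCP orientation; "ft_force": force on the tool from outside, world axes, zero at the start; "moment": the same for the moment, N m; "grip_width": finger opening in m.
Only numpy, scipy, OpenCV 4.12 (cv2) and the standard library are available. Lean on these libraries where they do the work, as an engineer would, in place of code of your own. Each camera call takes 0.05 s, during which the arm holds its last target.

## Working session

There is one attempt and no reset: what is moved stays moved. The work goes in short steps, Python scripts to look and compute and a tool call to move; the robot and the scene stay as the last step left them, time stands still between calls to the robot, and variables do not carry over. Pictures are saved under pics/ and viewed, and the job is handed in when it is done.

Besides the shell and the picture viewer there is one more tool, called after "Request:" by a JSON object that holds its "fn" and its "kwargs", one argument or row to a line. drive_tool: Moves the arm, as the interface text tells. Its arguments: {"type":"object","properties":{"linear":{"type":"array","items":{"type":"array","items":{"type":"number"}}},"angular":{"type":"array","items":{"type":"array","items":{"type":"number"}}},"grip":{"type":"array","items":{"type":"number"}}},"required":["linear","angular","grip"]}

```bash
mkdir -p pics; python3 - <<'E'
from plant import env
import cv2
print(env.read_state())
for n in ["scene","side","wrist"]:
    i=env.camera_info(n); print(n,i)
    cv2.imwrite(f"pics/{n}0.png",env.camera(n)[:,:,::-1])
E
```

```text
{'clock': 0.0, 'qpos': array([-1.39477256,  0.38381808,  0.04381883,  1.59957924, -0.01786666,
        1.16119476, -0.04993191]), 'joint_vel': array([ 6.23641811e-04,  7.56016636e-04,  1.03241530e-03,  6.74523275e-05,
       -7.96546569e-04, -6.58823342e-04, -1.19477462e-04]), 'joint_torque': array([-1.00249042e-04, -4.33457243e+01,  1.02434792e+00, -2.49513692e+01,
        1.04417288e-02,  1.13206464e-02, -5.68688051e-06]), 'ee_pos': array([0.17561549, 0.6253174 , 0.40329483]), 'eef_rot': array([-3.13899036e+00,  1.64147894e-04,  2.86784422e+00]), 'ft_force': array([-0.2162854 ,  0.43498548,  0.33577455]), 'moment': array([-0.00361301, -0.00709849, -0.04354119]), 'grip_width': 0.08563701522089126}
scene {'intrinsics': array([[380.72694257,   0.        , 277.11271834],
       [  0.        , 380.72694257, 209.91528746],
       [  0.        ,   0.        ,   1.        ]]), 'rvec': array([ 1.30548646,  1.98960007, -1.09416891]), 'tvec': array([ 0.14880551, -0.14248875,  1.27751185])}
side {'intrinsics': array([[387.96481352,   0.        , 282.06886611],
       [  0.        , 387.96481352, 212.33990391],
       [  0.        ,   0.        ,   1.        ]]), 'rvec': array([ 2.28994918, -0.80358393,  0.29615187]), 'tvec': array([-0.3222626 ,  0.27523918,  0.64532832])}
wrist {'intrinsics': array([[353.32005866,   0.        , 276.87168412],
       [  0.        , 353.32005866, 204.2321555 ],
       [  0.        ,   0.        ,   1.        ]]), 'rvec': array([-2.32599497, -1.7655187 , -0.23070692]), 'tvec': array([-0.64848302, -0.03613148,  0.37837879])}
```

View pics/scene0.png

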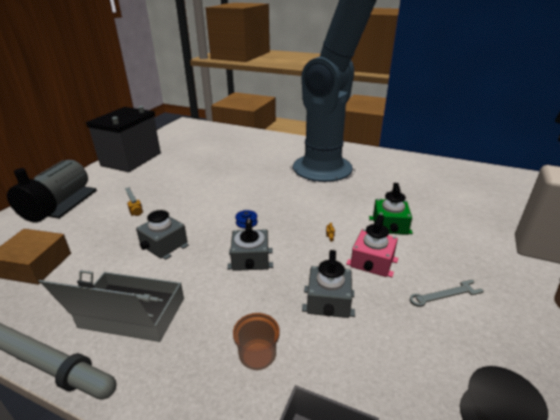

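View pics/side0.png

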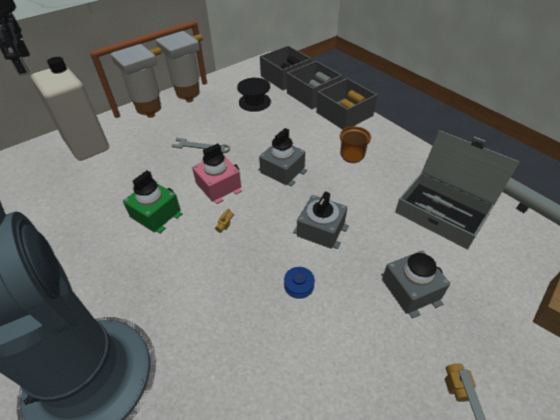

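View pics/wrist0.png

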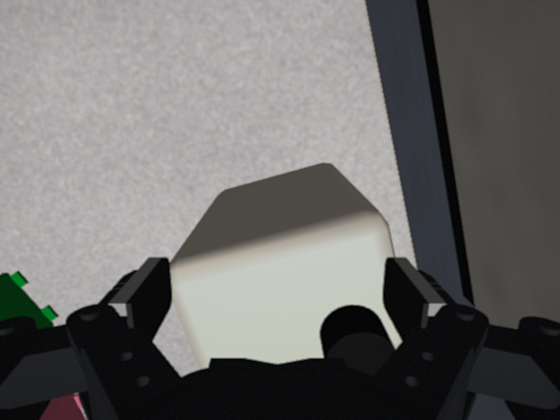

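```bash
python3 - <<'E'
import cv2,numpy as np
a=cv2.imread("pics/scene0.png")[235:325,290:380]; b=cv2.imread("pics/side0.png")[115:205,240:330]
c=cv2.imread("pics/side0.png")[180:270,280:370]
f=lambda x:cv2.resize(x,(400,400),interpolation=cv2.INTER_CUBIC)[:, :]
cv2.imwrite("pics/z0.png",np.hstack([f(a),f(b)]))
E
```

```text
(no output)
```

View pics/z0.png

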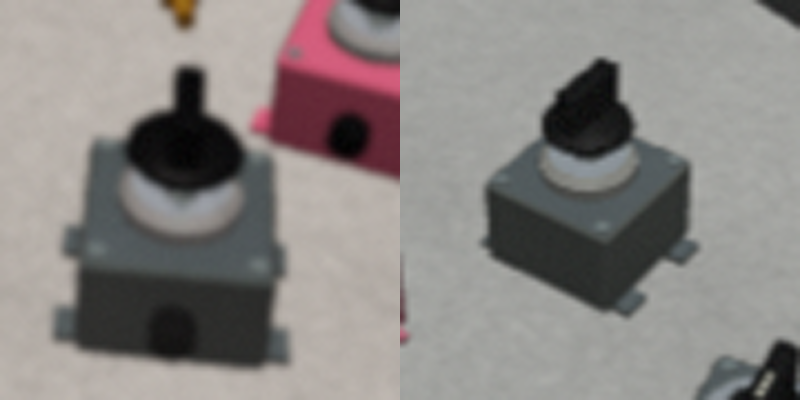

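The stop station is the grey one at scene (331,285) and side (283,155): it has a mushroom cap and a bar seen end-on in the scene view. The rotary switch is at side (322,215) and the plain button at side (417,280). Next I cast rays for the cap, bar and box corners.

```bash
cat > h.py <<'E'
from plant import env
import cv2,numpy as np
from scipy.spatial.transform import Rotation as Ro
def ray(n,uv,z,info=None):
    i=info or env.camera_info(n);R=cv2.Rodrigues(i["rvec"])[0];C=-R.T@i["tvec"]
    d=R.T@np.linalg.solve(i["intrinsics"],[uv[0],uv[1],1]); return C+d*(z-C[2])/d[2]
def proj(n,P,info=None):
    i=info or env.camera_info(n); return cv2.projectPoints(np.float64([P]),i["rvec"],i["tvec"],i["intrinsics"],None)[0].ravel()
E
python3 - <<'E'
from h import *
Z=lambda o,p:(o[0]+p[0]*.225,o[1]+p[1]*.225)
S=(290,235);D=(240,115)
print("cap",ray("scene",Z(S,(184,148)),.092),ray("side",Z(D,(188,124)),.092))
for n,o,ps in [("scene",S,[(95,140),(268,150),(78,268),(275,275)]),("side",D,[(487,185),(606,243),(690,160)])]:
    for p in ps:
        p=(p[0]-400,p[1]) if n=="side" else p
        print(n,ray(n,Z(o,p),.056).round(4))
# bar ends on side: top edge
for p in [(162,95),(208,62)]: print("bar",ray("side",Z(D,p),.118))
print("orient tool",Ro.from_euler('xyz',env.read_state()["eef_rot"]).as_matrix().round(3))
for n,uvs,z in [("scene",(249,236),.1),("scene",(158,218),.09),("scene",(377,230),.118),("scene",(396,190),.118)]: print(ray(n,uvs,z).round(3))
E
```

```text
cap [0.57567072 0.20332449 0.092     ] [0.56808402 0.19486365 0.092     ]
scene [0.5462 0.1546 0.056 ]
scene [0.5219 0.229  0.056 ]
scene [0.6249 0.1749 0.056 ]
scene [0.5965 0.2514 0.056 ]
side [0.521  0.2245 0.056 ]
side [0.5416 0.1469 0.056 ]
side [0.6205 0.1711 0.056 ]
bar [0.55193321 0.19566181 0.118     ]
bar [0.58819019 0.20283052 0.118     ]
orient tool [[-0.963  0.27  -0.   ]
 [ 0.27   0.963 -0.002]
 [-0.    -0.002 -1.   ]]
[0.555 0.019 0.1  ]
[ 0.564 -0.21   0.09 ]
[0.457 0.261 0.118]
[0.276 0.27  0.118]
```

```bash
python3 - <<'E'
from h import *
def P(n):
    i=env.camera_info(n); return i["intrinsics"]@np.c_[cv2.Rodrigues(i["rvec"])[0],i["tvec"]]
X=cv2.triangulatePoints(P("side"),P("wrist"),np.float64([[57],[62]]),np.float64([[355],[320]])).ravel();print(X[:3]/X[3])
s=env.read_state();R=Ro.from_euler('xyz',s["eef_rot"])
d=np.array([.570,.200,.33])-s["ee_pos"]
print(s["clock"],"shift tool cm",R.inv().apply(d)*100)
E
```

```text
[0.23676361 0.65448736 0.2117847 ]
0.15 shift tool cm [-49.46775385 -30.28187478   7.42623658]
```

Request:
{"fn": "drive_tool", "kwargs": {
  "linear": [
    [0,0,-3],
    [0,0,-6],
    [-3,-2,-6],
    [-6.5,-4,-6],
    [-10,-6,-6],
    [-13.5,-8,-6],
    [-17,-10.3,-6],
    [-20.5,-12.5,-6],
    [-24,-14.6,-6],
    [-27.5,-16.8,-6],
    [-31,-19,-6],
    [-33,-20,-6]
  ],
  "angular": [
    [0,0,0],
    [0,0,0],
    [0,0,0],
    [0,0,0],
    [0,0,0],
    [0,0,-3],
    [0,0,-6],
    [0,0,-9],
    [0,0,-12],
    [0,0,-15],
    [0,0,-18],
    [0,0,-20]
  ],
  "grip": [8.5,8.5,8.5,8.5,8.5,8.5,8.5,8.5,8.5,8.5,8.5,8.5]
}}

```text
clock: 1.15
ee_pos: [0.4429, 0.338, 0.464]
eef_rot: [-3.137, 0.001, -3.072]
ft_force: [0.4, -1.4, 0.2]
grip_width: 0.0851
```

```bash
cat > go.py <<'E'
from h import *
import sys
x,y,z,yaw=map(float,sys.argv[1:5])
s=env.read_state();R=Ro.from_euler('xyz',s["eef_rot"])
T=Ro.from_euler('xyz',[180,0,yaw],degrees=True)
print(s["clock"],s["ee_pos"].round(4),np.degrees(s["eef_rot"]).round(2),s["ft_force"].round(1),s["moment"].round(2),s["grip_width"])
print("lin cm",(R.inv().apply(np.array([x,y,z])-s["ee_pos"])*100).round(2),"ang",np.degrees((R.inv()*T).as_rotvec()).round(2))
E
python3 go.py .57 .2 .36 191
```

```text
1.15 [0.4429 0.338  0.464 ] [-1.7973e+02  4.0000e-02 -1.7599e+02] [ 0.4 -1.4  0.2] [-0.03 -0.06 -0.02] 0.08507603564458559
lin cm [-11.71 -14.6   10.47] ang [-0.28  0.02 -6.99]
```

Request:
{"fn": "drive_tool", "kwargs": {
  "linear": [
    [-2,-2.5,1],
    [-4.5,-5.5,3],
    [-7,-8.5,5],
    [-9.5,-11.5,7],
    [-11.7,-14.6,9],
    [-11.7,-14.6,10.5],
    [-11.7,-14.6,10.5],
    [-11.7,-14.6,10.5]
  ],
  "angular": [
    [0,0,-1],
    [0,0,-3],
    [0,0,-5],
    [0,0,-7],
    [-0.3,0,-7],
    [-0.3,0,-7],
    [-0.3,0,-7],
    [-0.3,0,-7]
  ],
  "grip": [8.5,8.5,8.5,8.5,8.5,8.5,8.5,8.5]
}}

```text
clock: 1.82
ee_pos: [0.5695, 0.1993, 0.3581]
eef_rot: [-3.141, -0.004, -2.951]
ft_force: [-0.0, 1.0, 0.5]
grip_width: 0.0851
```

```bash
python3 - <<'E'
from h import *
import pickle
i=env.camera_info("wrist");im=env.camera("wrist")[:,:,::-1]
cv2.imwrite("pics/w1.png",im)
pickle.dump(i,open("w1.pkl","wb"))
print(proj("wrist",[.57,.2,.118],i))
E
python3 go.py .57 .2 .36 191
```

```text
[278.70085479 219.37907951]
1.8667 [0.5694 0.201  0.3595] [ 1.7993e+02 -5.0000e-02 -1.6893e+02] [-0.9  0.2  1.1] [ 0.08  0.03 -0.02] 0.0851554603731735
lin cm [-0.04 -0.11 -0.05] ang [ 0.07 -0.05  0.07]
```

View pics/w1.png

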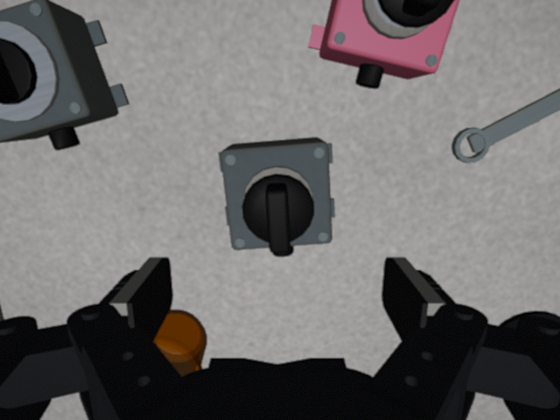

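The picture shows the bar from about (277,185) to (281,250), the cap at (278,209) and the box corners. The terracotta pot is at lower left (180,335). I'll zoom in and measure.

```bash
python3 - <<'E'
import cv2
a=cv2.imread("pics/w1.png")[130:260,210:340]
import numpy as np
b=np.clip(a.astype(float)*3,0,255).astype('uint8')
cv2.imwrite("pics/z1.png",np.hstack([cv2.resize(a,(400,400),interpolation=2),cv2.resize(b,(400,400),interpolation=2)]))
E
```

```text
(no output)
```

View pics/z1.png

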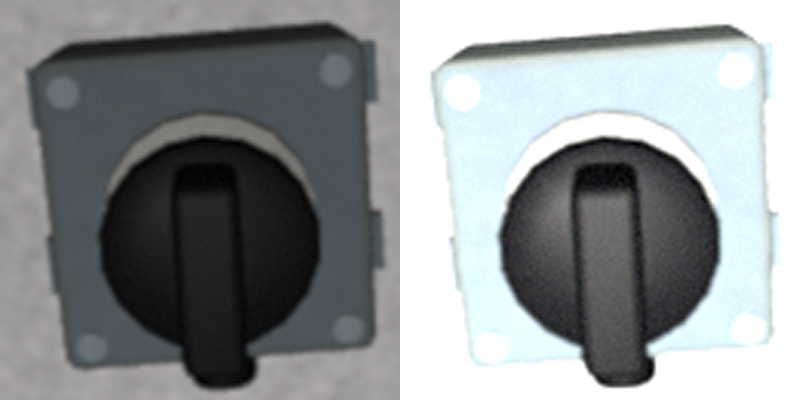

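```bash
python3 - <<'E'
from h import *
import pickle
i=pickle.load(open("w1.pkl","rb"))
k=130/400
f=lambda p,z:ray("wrist",(210+p[0]*k,130+p[1]*k),z,i)
print("cap",f((210,242),.088))
a=(f((175,193),.118)+f((239,191),.118))/2; 
b=(f((190,380),.118)+f((253,380),.118))/2
print("bar",a,b,(a+b)/2,np.linalg.norm(a-b))
l=[f((175,210),.118),f((184,345),.118)];r=[f((239,210),.118),f((246,345),.118)]
for q in (l,r): d=q[0]-q[1];print("edge yaw",np.degrees(np.arctan2(d[1],d[0])))
print("width",np.linalg.norm(l[0]-r[0]))
c=[f(p,.056) for p in [(35,68),(358,40),(75,365),(375,345)]];print(np.round(c,4),np.mean(c,0))
d=c[2]-c[0];print(np.degrees(np.arctan2(d[1],d[0])));d=c[1]-c[0];print(np.degrees(np.arctan2(d[1],d[0])))
print("pot",ray("wrist",(180,340),.08,i))
E
```

```text
cap [0.57148677 0.20006717 0.088     ]
bar [0.5533171  0.19586086 0.118     ] [0.59192699 0.20640944 0.118     ] [0.57262205 0.20113515 0.118     ] 0.04002495049833926
edge yaw -165.75081242280936
edge yaw -165.7082551326807
width 0.012699393129252348
[[0.5445 0.1505 0.056 ]
 [0.5225 0.2278 0.056 ]
 [0.6206 0.1729 0.056 ]
 [0.5998 0.2503 0.056 ]] [0.57183752 0.20040661 0.056     ]
16.383218644898175
105.88725290163592
pot [0.69689329 0.14367433 0.08      ]
```

```bash
python3 go.py .572 .2005 .271 194.3
```

```text
1.8667 [0.5694 0.201  0.3595] [ 1.7993e+02 -5.0000e-02 -1.6893e+02] [-0.9  0.2  1.1] [ 0.08  0.03 -0.02] 0.0851554603731735
lin cm [-0.25 -0.11  8.85] ang [ 0.07 -0.05 -3.23]
```

Request:
{"fn": "drive_tool", "kwargs": {
  "linear": [
    [-0.25,-0.1,1],
    [-0.25,-0.1,3],
    [-0.25,-0.1,5],
    [-0.25,-0.1,7],
    [-0.25,-0.1,8],
    [-0.25,-0.1,8.8],
    [-0.25,-0.1,8.8],
    [-0.25,-0.1,8.8]
  ],
  "angular": [
    [0,0,-1],
    [0,0,-3.2],
    [0,0,-3.2],
    [0,0,-3.2],
    [0,0,-3.2],
    [0,0,-3.2],
    [0,0,-3.2],
    [0,0,-3.2]
  ],
  "grip": [7,6,5,5,5,5,5,5]
}}

```text
clock: 2.53
ee_pos: [0.5721, 0.2014, 0.272]
eef_rot: [3.14, -0.0, -2.891]
ft_force: [0.0, -0.6, 0.8]
grip_width: 0.0502
```

```bash
python3 - <<'E'
from h import *
for n in ["wrist","side"]:
    im=env.camera(n)[:,:,::-1]
    if n=="side": im=cv2.resize(im[80:230,180:380],(560,420))
    cv2.imwrite(f"pics/{n}2.png",im)
E
python3 go.py .572 .2005 .271 194.3
```

```text
2.6333 [0.5727 0.2011 0.2729] [ 1.7990e+02  1.1000e-01 -1.6571e+02] [ 0.5 -0.3 -0.2] [-0.01  0.01 -0.01] 0.05023928419285086
lin cm [ 0.08 -0.04  0.19] ang [ 0.1   0.11 -0.01]
```

View pics/wrist2.png

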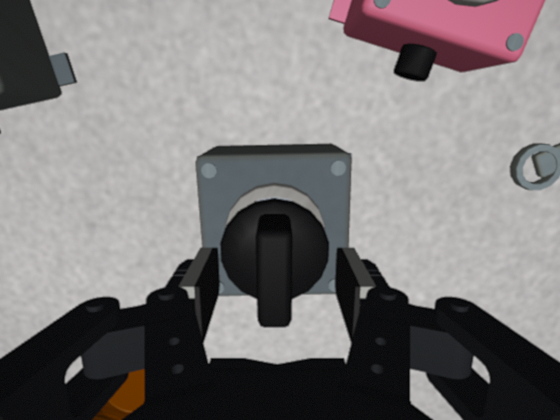

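View pics/side2.png

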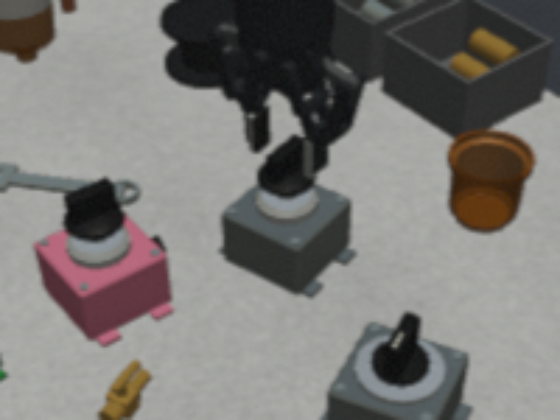

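The bar (centre about column 275) sits midway between the pads (217 and 337) and square to them, so I close.

Request:
{"fn": "drive_tool", "kwargs": {
  "linear": [
    [0,0,0.1],
    [0,0,0.1],
    [0,0,0.1],
    [0,0,0.1],
    [0,0,0.1],
    [0,0,0.1],
    [0,0,0.1],
    [0,0,0.1],
    [0,0,0.1]
  ],
  "angular": [
    [0,0,0],
    [0,0,0],
    [0,0,0],
    [0,0,0],
    [0,0,0],
    [0,0,0],
    [0,0,0],
    [0,0,0],
    [0,0,0]
  ],
  "grip": [4,3,2.5,2,1.5,1,0.8,0.8,0.8]
}}

```text
clock: 3.38
ee_pos: [0.5729, 0.2005, 0.2722]
eef_rot: [3.14, 0.002, -2.893]
ft_force: [-0.3, -2.0, 3.7]
grip_width: 0.0126
```

```bash
python3 - <<'E'
from h import *
for n in ["side"]:
    im=env.camera(n)[:,:,::-1]
    if n=="side": im=cv2.resize(im[80:230,180:380],(560,420))
    cv2.imwrite(f"pics/{n}3.png",im)
E
python3 go.py .572 .2005 .262 194.3
```

```text
3.4333 [0.573  0.2005 0.2722] [ 1.7993e+02  1.3000e-01 -1.6574e+02] [-0.5 -2.   3.4] [-0.44  0.1   0.03] 0.012135449059836849
lin cm [0.1  0.02 1.02] ang [ 0.07  0.13 -0.04]
```

View pics/side3.png

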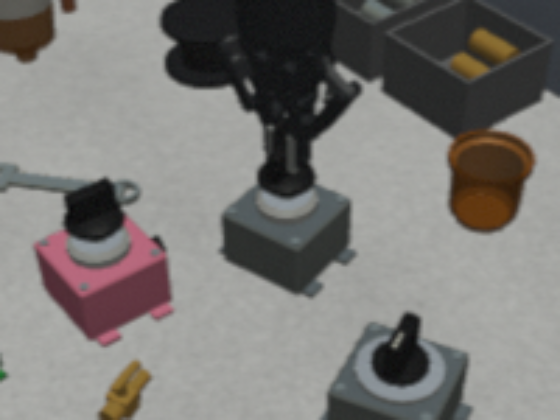

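The pads hold the bar at a 12 to 13 mm opening. Now I press down slowly.

Request:
{"fn": "drive_tool", "kwargs": {
  "linear": [
    [0,0,0.2],
    [0,0,0.4],
    [0,0,0.6],
    [0,0,0.8],
    [0,0,0.9],
    [0,0,0.9],
    [0,0,0.9]
  ],
  "angular": [
    [0,0,0],
    [0,0,0],
    [0,0,0],
    [0,0,0],
    [0,0,0],
    [0,0,0],
    [0,0,0]
  ],
  "grip": [0.8,0.8,0.8,0.8,0.8,0.8,0.8]
}}

```text
clock: 4.02
ee_pos: [0.573, 0.2006, 0.2633]
eef_rot: [3.14, 0.002, -2.893]
ft_force: [-1.1, -0.6, 4.5]
grip_width: 0.0127
```

```bash
python3 go.py .572 .2005 .262 194.3
```

```text
4.0167 [0.573  0.2006 0.2633] [ 1.7993e+02  1.2000e-01 -1.6573e+02] [-1.1 -0.6  4.5] [-0.4   0.25  0.08] 0.01272315678844915
lin cm [0.1  0.02 0.13] ang [ 0.07  0.12 -0.03]
```

Request:
{"fn": "drive_tool", "kwargs": {
  "linear": [
    [0,0,0.1],
    [0,0,0.2],
    [0,0,0.2]
  ],
  "angular": [
    [0,0,0],
    [0,0,0],
    [0,0,0]
  ],
  "grip": [0.8,0.8,0.8]
}}

```text
clock: 4.27
ee_pos: [0.5732, 0.2005, 0.2632]
eef_rot: [3.14, 0.001, -2.893]
ft_force: [-4.4, -2.1, 12.8]
grip_width: 0.0126
```

```bash
python3 - <<'E'
from h import *
im=env.camera("side")[:,:,::-1]
cv2.imwrite("pics/side4.png",np.hstack([cv2.resize(im[120:190,240:330],(390,303)),cv2.resize(cv2.imread("pics/side0.png")[120:190,240:330],(390,303))]))
E
python3 go.py .572 .2005 .262 194.3
```

```text
4.3167 [0.5733 0.2005 0.2632] [ 1.7989e+02  8.0000e-02 -1.6575e+02] [-3.9 -3.  12.6] [-0.63  0.99  0.01] 0.012723411611231666
lin cm [0.12 0.03 0.12] ang [ 0.11  0.08 -0.05]
```

View pics/side4.png

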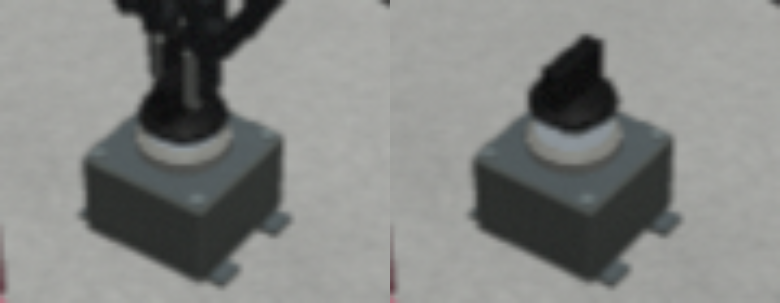

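The head is down: it bottomed at 9 mm, the force rose to 12.8 N, and the stem gap has closed in the picture. Next I ease the push and turn clockwise, which is +z about the tool axis.

Request:
{"fn": "drive_tool", "kwargs": {
  "linear": [
    [0,0,-0.05],
    [0,0,-0.05],
    [0,0,-0.05],
    [0,0,-0.05],
    [0,0,-0.05],
    [0,0,-0.05],
    [0,0,-0.05],
    [0,0,-0.05],
    [0,0,-0.05],
    [0,0,-0.05],
    [0,0,-0.05],
    [0,0,-0.05]
  ],
  "angular": [
    [0,0,0],
    [0,0,5],
    [0,0,10],
    [0,0,15],
    [0,0,20],
    [0,0,25],
    [0,0,30],
    [0,0,35],
    [0,0,40],
    [0,0,45],
    [0,0,50],
    [0,0,50]
  ],
  "grip": [0.8,0.8,0.8,0.8,0.8,0.8,0.8,0.8,0.8,0.8,0.8,0.8]
}}

```text
clock: 5.32
ee_pos: [0.5731, 0.1992, 0.2634]
eef_rot: [-3.141, 0.0, 2.515]
ft_force: [-2.0, -3.0, 4.9]
grip_width: 0.0125
```

```bash
python3 go.py .572 .2005 .264 134.3; python3 -c "
from plant import env;print(env.read_state()['qpos'].round(2))"
```

```text
5.3167 [0.5731 0.1992 0.2634] [-1.7997e+02  1.0000e-02  1.4408e+02] [-2.  -3.   4.9] [-0.95  0.33  0.04] 0.012468138686884601
lin cm [ 0.17  0.04 -0.06] ang [-0.03  0.01  9.78]
[-0.79  0.5   0.49  1.83 -0.3   0.88  0.78]
```

Request:
{"fn": "drive_tool", "kwargs": {
  "linear": [
    [0,0,0],
    [0,0,0],
    [0,0,0],
    [0,0,0]
  ],
  "angular": [
    [0,0,3],
    [0,0,6],
    [0,0,8],
    [0,0,8]
  ],
  "grip": [0.8,0.8,0.8,0.8]
}}

```text
clock: 5.65
ee_pos: [0.573, 0.199, 0.2634]
eef_rot: [-3.14, 0.0, 2.375]
ft_force: [-1.6, -2.2, 4.5]
grip_width: 0.0126
```

```bash
python3 go.py .572 .2005 .264 134.3
```

```text
5.65 [0.573  0.199  0.2634] [-1.7993e+02  1.0000e-02  1.3609e+02] [-1.6 -2.2  4.5] [-0.58  0.32 -0.02] 0.012553433455733173
lin cm [ 0.18  0.04 -0.06] ang [-0.07  0.01  1.79]
```

No stop torque yet, so I turn on in small steps.

Request:
{"fn": "drive_tool", "kwargs": {
  "linear": [
    [0,0,0],
    [0,0,0],
    [0,0,0]
  ],
  "angular": [
    [0,0,1.5],
    [0,0,3],
    [0,0,3]
  ],
  "grip": [0.8,0.8,0.8]
}}

```text
clock: 5.9
ee_pos: [0.5729, 0.1991, 0.2634]
eef_rot: [-3.14, 0.001, 2.325]
ft_force: [-2.1, -2.0, 4.8]
grip_width: 0.0127
```

```bash
python3 go.py .572 .2005 .264 134.3
```

```text
5.9 [0.5729 0.1991 0.2634] [-1.7990e+02  5.0000e-02  1.3319e+02] [-2.1 -2.   4.8] [-0.56  0.32  0.58] 0.012666587875599196
lin cm [ 0.16  0.03 -0.06] ang [-0.1   0.05 -1.11]
```

Request:
{"fn": "drive_tool", "kwargs": {
  "linear": [
    [0,0,0],
    [0,0,0]
  ],
  "angular": [
    [0,0,1.5],
    [0,0,1.5]
  ],
  "grip": [0.8,0.8]
}}

```text
clock: 6.07
ee_pos: [0.5729, 0.1993, 0.2634]
eef_rot: [-3.139, 0.002, 2.301]
ft_force: [-1.9, -3.0, 5.0]
grip_width: 0.0122
```

```bash
python3 go.py .572 .2005 .264 134.3
```

```text
6.0667 [0.5729 0.1993 0.2634] [-1.7986e+02  1.1000e-01  1.3181e+02] [-1.9 -3.   5. ] [-0.57  0.29  0.9 ] 0.012230839079663738
lin cm [ 0.15  0.01 -0.06] ang [-0.14  0.11 -2.49]
```

At the stop, the moment is 0.9 N m and the bar no longer turns. Now I release and raise the arm.

Request:
{"fn": "drive_tool", "kwargs": {
  "linear": [
    [0,0,0],
    [0,0,0],
    [0,0,0],
    [0,0,0],
    [0,0,0],
    [0,0,0],
    [0,0,-1],
    [0,0,-3],
    [0,0,-6],
    [0,0,-9],
    [0,0,-9],
    [0,0,-9]
  ],
  "angular": [
    [0,0,0],
    [0,0,0],
    [0,0,0],
    [0,0,0],
    [0,0,0],
    [0,0,0],
    [0,0,0],
    [0,0,0],
    [0,0,0],
    [0,0,0],
    [0,0,0],
    [0,0,0]
  ],
  "grip": [3,5,6,7,7,7,7,7,7,7,7,7]
}}

```text
clock: 7.07
ee_pos: [0.5741, 0.1995, 0.3567]
eef_rot: [3.138, 0.003, 2.3]
ft_force: [-0.1, -0.7, -0.4]
grip_width: 0.07
```

```bash
python3 - <<'E'
from h import *
im=env.camera("side")[:,:,::-1]
cv2.imwrite("pics/side5.png",np.hstack([cv2.resize(im[120:190,240:330],(390,303)),cv2.resize(cv2.imread("pics/side0.png")[120:190,240:330],(390,303))]))
i=env.camera_info("wrist");w=env.camera("wrist")[:,:,::-1];cv2.imwrite("pics/w5.png",w)
import pickle;pickle.dump(i,open("w5.pkl","wb"))
im=env.camera("scene")[:,:,::-1];cv2.imwrite("pics/scene5.png",im)
E
python3 go.py .572 .2005 .36 134.3
```

```text
7.2167 [0.5722 0.1995 0.3524] [-1.7974e+02  6.0000e-02  1.3181e+02] [-0.8  0.1 -0.7] [-0.02  0.07  0.02] 0.07022757262113222
lin cm [ 0.09  0.04 -0.76] ang [-0.26  0.05 -2.49]
```

View pics/side5.png

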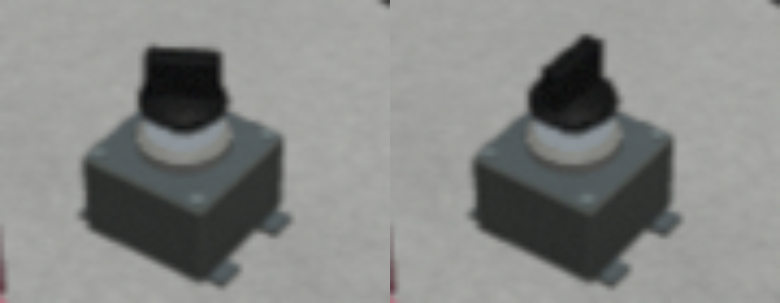

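View pics/w5.png

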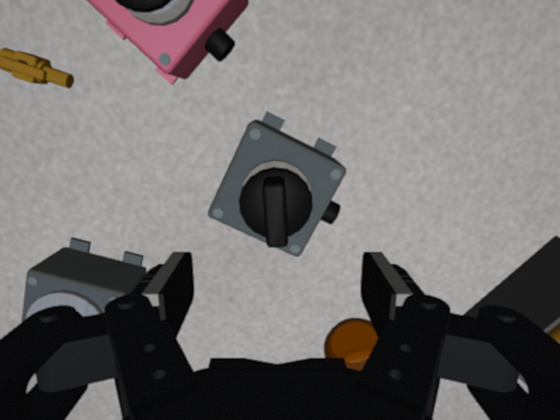

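View pics/scene5.png

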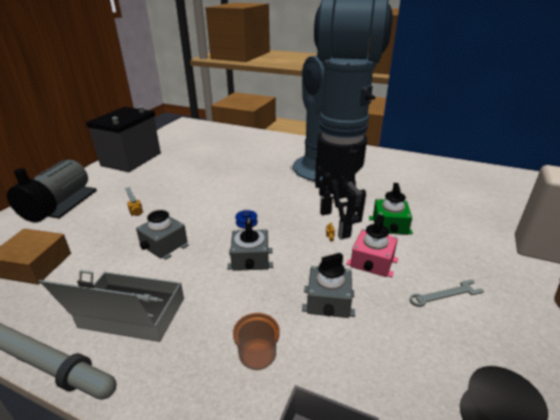

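The head is up: the stem gap at side (183,125) matches the "before" crop. The bar is turned and the neighbours are unmoved. I check the bar angle.

```bash
python3 - <<'E'
import cv2
import numpy as np
a=cv2.imread("pics/w5.png")[130:260,210:340]
b=np.clip(a.astype(float)*3,0,255).astype('uint8')
cv2.imwrite("pics/z5.png",np.hstack([cv2.resize(a,(400,400),interpolation=2),cv2.resize(b,(400,400),interpolation=2)]))
E
```

```text
(no output)
```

View pics/z5.png

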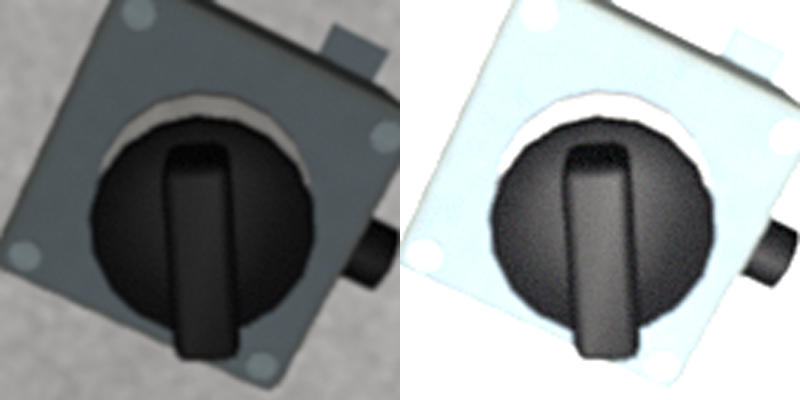

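```bash
python3 - <<'E'
from h import *
import pickle
i=pickle.load(open("w5.pkl","rb"))
k=130/400
f=lambda p,z:ray("wrist",(210+p[0]*k,130+p[1]*k),z,i)
for q in ([(165,185),(177,340)],[(231,185),(239,340)]):
    d=f(q[1],.118)-f(q[0],.118);print(np.degrees(np.arctan2(d[1],d[0])))
for z,q in ((.056,[(139,13),(23,256)]),(.056,[(385,137),(262,365)])):
    d=f(q[1],z)-f(q[0],z);print("box",np.degrees(np.arctan2(d[1],d[0])))
E
```

```text
-44.39172292135782
-44.91601421213919
box -74.78499943533619
box -74.20284819059354
```

```bash
python3 -c "
from plant import env
print(env.hand_in())"
```

```text
the job is handed in; nothing more can be done
None
```

The engine stop station is proved and the job is handed in, at about 7 s of the 40 s allowed.

- **Press:** I gripped the bar and pressed the head down about 9 mm until it bottomed. The force rose to about 13 N with no further travel.
- **Turn:** I turned the bar clockwise until the moment rose to 0.9 N m at the stop.
- **Release:** I opened the gripper and lifted clear, leaving the fingertips about 60 mm above the bar.

**Last checks:**
- **Turn angle:** the wrist picture puts the bar at about 60° (1.05 rad) relative to the box, which is the stop.
- **Head:** the side picture shows it back up, with the same stem gap as at the start.
- **Other stations:** the plain button, the rotary switch and the green and pink look-alikes look unmoved in the scene picture.
- **Latching:** I saw this only indirectly, as the full travel before the turn. I did not let go while the head was down.

No check failed or disagreed. My early position readings from the scene and side cameras differed by about 1 cm for the cap, so I relied on the close wrist view for the grasp.

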